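Third hand: press the power strip to the soundbar stand for screwing

ROBOT

A 7-joint arm with a two-finger parallel gripper is mounted at the origin on the work surface. World frame = base frame: x ahead of the robot, y to its left, z up, the work surface at z = 0. Lengths are in m, angles in degrees, forces in N, time in s.
With the tool pointing down it reaches from about 0.425 to 0.875 m from the base axis. Payload 4.7 kg.
Tool frame: the origin (TCP) lies midway between the tips of the shut fingers; the grasp point (between the pads) lies env.grip_point_offset behind it (env.grip_point_offset is the distance from the TCP to the grasp point, in m); x points along the fingers, y is the direction in which the jaws open and shut, and the axes are right-handed (so a half turn about x gives the same grasp; the last joint's range is limited). The gripper opens to 87 mm and grips with 3 to 60 N. Pads are 19 mm wide; open, the fingers measure 117 mm over their backs; the gripper's body (75 mm by 190 mm) begins 51 mm behind the grasp point.
Start: joints at [-72.645, 18.392, -4.016, 83.108, 1.295, 78.541, -3.26], TCP at [0.185, 0.623, 0.223] pointing down, gripper open.
Joint ranges: [-163.93, 163.93], [-17.29, 119.83], [-79.2, 71.16], [3.27, 140.29], [-89.18, 269.18], [5.43, 117.66], [-154.24, 154.24]. Speed limits (degrees/s): [147.25, 147.25, 180, 180, 180, 180, 180].

INTERFACE

Orientations are given as [roll, pitch, yaw] about the fixed x, y, z axes, in that order (R = Rz(yaw) Ry(pitch) Rx(roll)).
In Python, from cell import readout, read_camera, camera_params, sign_off, spot_in, pinpoint, env gives the robot as it stands.
- The arm moves only by the shell command python3 -m pendant 'ROWS' [OPENING] [FORCE]. ROWS is a JSON object of lists of equal length, an entry for each row: "xyz": the shift along the world's x, y, z in m, a list of three; "turn": the turn about the world's z in rad. A call has 1 to 10 rows; each row shifts and turns the pose as measured when the row begins; what a row does not reach is not made up. A row lasts 1/8 s, in which the tool goes at most 62.5 mm and 10.7 degrees, less where a joint would pass 70% of its speed; a pose out of reach is approached as far as the arm can. A call is refused whole if a number of a shift passes 0.0625 or a number of a turn 0.188, either way. A call with a gripper value outside its range is refused whole. OPENING is the opening, from 0 (shut) to 1 (fully open), set as the call begins (- or left out, the last holds). The fingers move at their own pace and stop on an object; FORCE is the grip in N (left out, the last holds). Time passes only in rows, so rows that do not move let the fingers close. It gives the time, the measured TCP pose, the force and the opening at its end, in the units of the state.
- readout.get_obs(): the state, without advancing time (a new reading comes with each control period).
- read_camera(name): name is "scene" or "top"; returns the picture (384x512x3 uint8, red, green, blue); there is no depth.
- camera_params(name): a dict with "fx", "fy", "cx", "cy" (pixels), "rvec" (rotation vector, rad) and "tvec" (3), from world to camera coordinates, as OpenCV has them. Camera axes: x right, y down, z forward; pixel columns grow to the right and rows downward; lengths in m; the calibration is good to about 2 mm. A picture is of the moment at which its call begins. camera_params takes no time and is no camera call.
- sign_off(): hands the job in, once; it reports no verdict.
Trained networks look in the newest picture that a camera, given by its name, has taken for a name from the list of things; names that differ only in an ending like _2 or _b are one class to them, and where a whole thing is asked for, a point or a joint stands for the part that bears it (a point fixed in the world has none). Each returns a list of dicts, best first, with "score" (0 to 1); they miss things now and then, are a little off and sometimes report something else, mostly with a low value. They report only what shows in the picture. A call takes as long as a camera call.
- spot_in(camera, name): "at" ([x, y, z] in m, in the coordinates of the camera as it stood for that picture, good to about 4 mm: the middle of the surface that is visible of it).
- pinpoint(camera, name): "at" ([x, y, z] in m, in the coordinates of the camera as it stood for that picture, good to about 4 mm: a listed point, or the origin of a listed thing).
The state is a dict: "time_s": time; "qpos": joint angles; "joint_velocities": joint speeds; "effort": joint torques, N m; "tool_pos": TCP position; "tool_rot": TCP orientation; "force": force on the tool from outside, world axes, zero at the start; "wrist_torque": the same for the moment, N m; "grip_width": finger opening in m.
Only numpy, scipy, OpenCV 4.12 (cv2) and the standard library are available. Lean on these libraries where they do the work, as an engineer would, in place of code of your own. Each camera call takes 0.05 s, during which the arm holds its last target.

TASK

I am about to screw the grey power strip to the back panel of the low soundbar stand. First, while it is still away from the stand, slide its switch all the way to the red-dot (off) end; then bring the strip up to the panel, lengthwise along it and centred between the two tape marks so that its end tabs cover the pilot holes, and press it flat there so that the panel feels a steady push of about 12 N (not under 4, not over 20), pushing at the middle of its front so that both tabs stay free for my screwdriver. Finish while still pressing like that, never ram it, and do not disturb the remote, dice cup, coaster and vase.

Things in the scene. Friction and masses are not known exactly. Their poses are not given: they have to be found in the camera images.
- strip: Grey three-way power strip, loose, no lead, sockets up (flush). On four smooth feet. Housing 50 (x) x 240 (y) x 42 mm high; 300 mm long with its end tabs. About 0.45 kg; takes 1.3 to 2.6 N to slide; this friction, more if also pressed down, takes its share of a push. Origin: centre of the underside; z up, x from its front to its back (the side that goes to the stand), y along it towards the switch end.
- strip_back (a point): Middle of the strip's flat back side at its foot: 25 mm from the strip's origin along its x. The two steel end tabs are flush with this side: 4 mm thick, y = 120 to 150 mm either way, 2 to 40 mm high, each with a level slot 16 mm long centred at y = +135 or -135 mm, 21 mm up.
- switch (a joint): Slide switch on the strip's top: 0 = green-dot (on) end, 0.020 m = red-dot (off) end stop; grows along the strip's +y. It stays where it is left and needs about 0.8 N to move.
- switch_grip (a point): Centre of the top of the switch's pale grip, a block 14 x 14 mm standing 11 mm above the strip's top (its top is 53 mm above the veneer). It lies on the strip's centre line, at y = +65 mm (on) to +85 mm (off).
- stand: Low wooden soundbar stand, fixed: 120 mm deep (x), 400 mm long (y), 52 mm high. Origin: centre of its underside; z up, x points away from the back panel, which is the rigid upright face at x = -60 mm, towards the robot. The strip's middle belongs at y = 0; its slots leave 6 mm either way.
- panel (a point): Middle of the back panel's face at its foot: -60 mm from the stand's origin along its x. Pilot holes in the face at y = +135 and -135 mm, 21 mm up; above each, on the top edge, a pale piece of masking tape with a pencil tick.
- remote: Charcoal soundbar remote, 145 x 40 x 16 mm, origin under its centre; to be left alone.
- dice_cup: Red plastic dice cup, 76 mm across the rim, 88 mm high, origin under its centre; to be left alone.
- coaster: Dark teal hard silicone coaster, 92 mm across, 6 mm thick, origin under its centre; to be left alone.
- vase: Small green glass vase, 72 mm across, 115 mm high, origin under its centre; to be left alone.

How it is judged (in metres and radians):
On the way, in this order (a step that is already met when the one before it is completed fails the run):
1. the switch is at its off end stop while the strip is still at least 15 mm from the stand (value of joint switch above 0.018 m and x of strip_back in the frame of stand below -0.075 m), for 0.2 s.
2. the strip is pressed against the panel with 4 to 20 N (contact force between strip and stand between 4 and 20 N), for 0.5 s.
At the end, for the whole second after the job is handed in: Still pushing at the end: for the last second the strip presses the panel with 4 to 20 N, flat on the veneer, square to the panel (0.03 rad), touching (3 mm), centred within 6 mm; switch within 2 mm of its off stop; gripper at the strip's front, within 60 mm of its middle (all of step 2 and value of joint switch above 0.018 m and x of strip_back in the frame of stand between -0.063 and -0.057 m and y of strip_back in the frame of stand between -0.006 and 0.006 m and angle between the x axis of strip and the x axis of stand, either way round below 0.03 rad and angle between strip's own z axis and vertical below 0.05 rad and height (world z) of strip below 0.004 m and y of the grasp point in the frame of strip between -0.06 and 0.06 m and x of the grasp point in the frame of strip below 0 m); the arm keeps its last pose, push and grip.
It fails at once if the strip is rammed against the stand with more than 50 N (contact force between strip and stand above 50 N).
It fails at once if a bystander is pushed more than 20 mm or tipped (distance of any of remote, dice_cup, coaster, vase from where it was at the start of the episode above 0.02 m or angle between any of vase, dice_cup's own z axis and vertical above 0.3 rad).
It also fails if it takes over 64 s, if anything falls off the work surface, if the arm or the gripper's body presses on something with over 40 N, if the wrist force passes 120 N, or if a joint passes its speed limit or range.

## Working session

There is one attempt and no reset: what is moved stays moved. The work goes in short steps, Python scripts to look and compute and a shell command to move; the robot and the scene stay as the last step left them, time stands still between calls to the robot, and variables do not carry over. Pictures are saved under pics/ and viewed, and the job is handed in when it is done.

```bash
ls; mkdir -p pics
cat > h.py <<'E'
import numpy as np, cv2
from cell import readout, read_camera, camera_params, sign_off, spot_in, pinpoint, env
def w2c(n):
    p=camera_params(n); R,_=cv2.Rodrigues(np.array(p['rvec'],float)); return R,np.array(p['tvec'],float).ravel(),p
def toworld(n,a):
    R,t,p=w2c(n); return R.T@(np.array(a)-t)
def pix(n,X):
    R,t,p=w2c(n); c=R@np.array(X)+t; return np.array([p['fx']*c[0]/c[2]+p['cx'],p['fy']*c[1]/c[2]+p['cy']])
def ray(n,uv,z):
    R,t,p=w2c(n); d=R.T@np.array([(uv[0]-p['cx'])/p['fx'],(uv[1]-p['cy'])/p['fy'],1]); o=-R.T@t
    return o+d*(z-o[2])/d[2]
def save(n,f):
    im=read_camera(n); cv2.imwrite(f,im[:,:,::-1]); return im
E
python3 - <<'E'
from h import *
print(readout.get_obs()); print(env.grip_point_offset)
for c in ("scene","top"):
    save(c,f"pics/{c}0.png")
    for n in ("strip","strip_back","switch_grip","stand","panel","remote","dice_cup","coaster","vase"):
        r=pinpoint(c,n)
        print(c,n,[(round(d['score'],2),toworld(c,d['at']).round(4)) for d in r[:2]])
E
```

```text
pics
{'time_s': 0.0, 'qpos': array([-72.64595903,  18.43860023,  -4.01653471,  83.17514006,
         1.29579507,  78.54085219,  -3.26031954]), 'joint_velocities': array([ 0.06051996, -0.02197539, -0.0504847 ,  0.05977681, -0.04614767,
       -0.09265651, -0.02092562]), 'effort': array([ 3.05888825e-04, -4.91278481e+01, -4.04152488e-01, -3.12538218e+01,
       -6.41285232e-02,  4.35017352e-02,  1.74202332e-04]), 'tool_pos': array([0.18499701, 0.62253729, 0.22146478]), 'tool_rot': array([ -86.72886228,   89.89052198, -103.27235719]), 'force': array([-0.50057443, -0.1282016 , -0.41666158]), 'wrist_torque': array([ 0.00548356, -0.0009503 , -0.01516014]), 'grip_width': 0.08704623029103396}
0.0187
scene strip [(0.77, array([ 5.605e-01, -2.010e-02, -4.000e-04]))]
scene strip_back [(0.71, array([ 0.5783, -0.037 , -0.0019]))]
scene switch_grip [(0.41, array([0.587 , 0.0456, 0.0488]))]
scene stand [(0.78, array([ 0.7175, -0.0329, -0.003 ]))]
scene panel [(0.74, array([0.5938, 0.0458, 0.0498])), (0.7, array([ 0.5601, -0.0221, -0.0021]))]
scene remote [(0.87, array([ 0.6902,  0.286 , -0.0052]))]
scene dice_cup [(0.74, array([0.5383, 0.2988, 0.0029]))]
scene coaster [(0.57, array([ 0.5579, -0.3141, -0.0028]))]
scene vase [(0.97, array([ 0.4164, -0.2659, -0.0055]))]
top strip [(0.91, array([ 0.56  , -0.023 ,  0.0046])), (0.65, array([ 0.4167, -0.2675, -0.0037]))]
top strip_back []
top switch_grip [(0.56, array([0.5866, 0.0368, 0.0556])), (0.55, array([ 0.5403,  0.2932, -0.0027]))]
top stand [(0.85, array([ 0.7218, -0.0343,  0.0018]))]
top panel [(0.86, array([ 0.6591, -0.0284, -0.0016]))]
top remote [(0.38, array([ 0.7198, -0.0363, -0.0021]))]
top dice_cup [(0.82, array([ 0.5445,  0.2934, -0.0021]))]
top coaster [(0.59, array([ 0.5642, -0.3156, -0.0027]))]
top vase [(0.61, array([ 0.4169, -0.2682, -0.0019]))]
```

View pics/scene0.png

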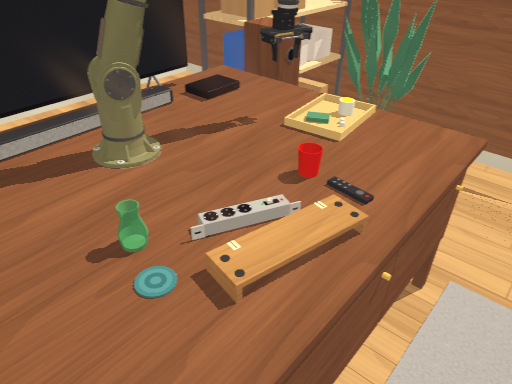

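View pics/top0.png

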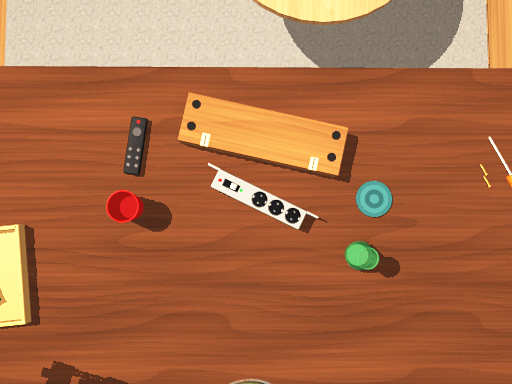

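The scene picture shows the strip around (245,217), with the stand behind it around (290,245). The top picture shows the strip around (262,198), with its switch near (230,186), and the stand around (264,134) with tapes at (205,140) and (313,163). I'll zoom in to get exact poses.

Run:
```python
import cv2
im=cv2.imread('pics/top0.png')
cv2.imwrite('pics/topz.png',cv2.resize(im[80:240,170:370],None,fx=4,fy=4,interpolation=cv2.INTER_CUBIC)[:600])
im=cv2.imread('pics/scene0.png')
cv2.imwrite('pics/scz.png',cv2.resize(im[185:300,180:380],None,fx=4,fy=4,interpolation=cv2.INTER_CUBIC))
```

```text
(no output)
```

View pics/topz.png

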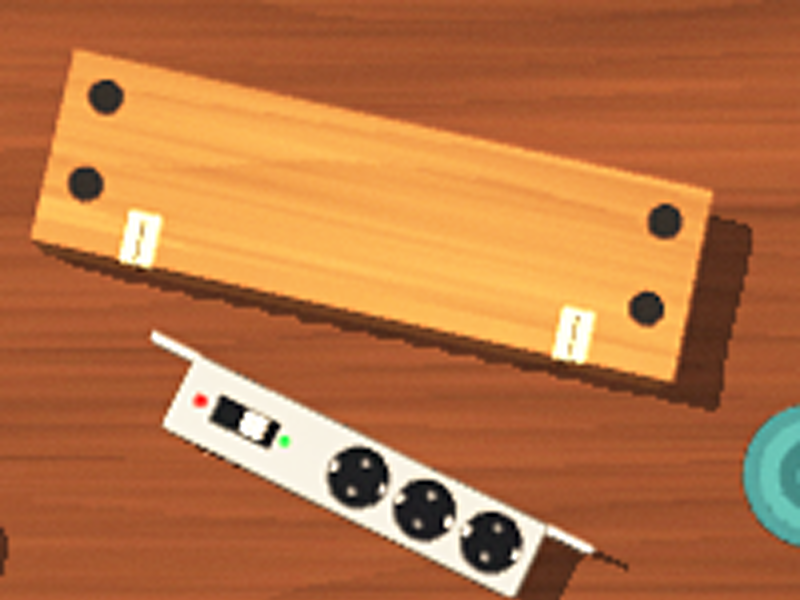

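View pics/scz.png

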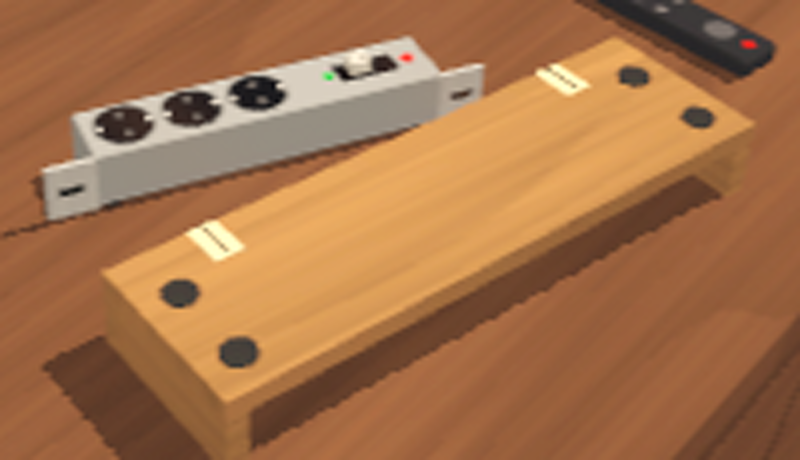

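```bash
cat >> h.py <<'E'
from scipy.optimize import least_squares
def fit(n,px,pts,x0):
    px=np.array(px,float);pts=np.array(pts,float)
    def W(v,q): c,s=np.cos(v[2]),np.sin(v[2]); return np.c_[v[0]+c*q[:,0]-s*q[:,1],v[1]+s*q[:,0]+c*q[:,1],q[:,2]]
    f=lambda v:np.concatenate([pix(n,X) for X in W(v,pts)])-px.ravel()
    r=least_squares(f,x0); return r.x,np.abs(r.fun).max(), W
def zz(p,ox=170,oy=80,k=4): p=np.array(p,float); return (p+.5)/k-.5+np.array([ox,oy])
E
python3 - <<'E'
from h import *
st=zz([(75,49),(713,190),(675,382),(32,238)])
sp=[(.06,.2,.052),(.06,-.2,.052),(-.06,-.2,.052),(-.06,.2,.052)]
vs,e,_=fit("top",st,sp,[.72,-.034,-.2]); print("stand",vs.round(4),np.degrees(vs[2]),e)
q=zz([(192,360),(163,427),(516,598),(546,524),(152,333),(595,550)])
qp=[(.025,.12,.042),(-.025,.12,.042),(-.025,-.12,.042),(.025,-.12,.042),(.025,.15,.04),(.025,-.15,.04)]
v,e,W=fit("top",q,qp,[.56,-.022,-.4]); print("strip",v.round(4),np.degrees(v[2]),e)
print("grip",W(v,np.array([(0,.065,.053),(0,.085,.053)])))
c,s=np.cos(vs[2]),np.sin(vs[2]); R=np.array([[c,s],[-s,c]])
print("strip back in stand",R@(W(v,np.array([[.025,0,0]]))[0,:2]-vs[:2]))
print(W(vs,np.array([[-.06,0,0],[-.085,0,0],[-.11,0,0]])))
print(ray("top",zz((255,426)),.053))
E
```

```text
stand [ 0.7184 -0.0357 -0.218 ] -12.490580296149401 0.30532868138078584
strip [ 0.5582 -0.0239 -0.4482] -25.680298388046303 1.0903225390429157
grip [[0.58638013 0.03472709 0.053     ]
 [0.59504712 0.05275162 0.053     ]]
strip back in stand [-0.13458605 -0.02873033]
[[ 0.65977757 -0.02276741  0.        ]
 [ 0.63536928 -0.01736043  0.        ]
 [ 0.61096099 -0.01195345  0.        ]]
[0.58890158 0.03664228 0.053     ]
```

```bash
cat >> h.py <<'E'
from scipy.spatial.transform import Rotation as Ro
def st():
    o=readout.get_obs(); M=Ro.from_euler('xyz',o['tool_rot'],degrees=True).as_matrix()
    print("t",round(o['time_s'],2),"tcp",np.round(o['tool_pos'],4),"jawyaw",round(np.degrees(np.arctan2(M[1,1],M[0,1])),2),"appr",M[:,0].round(3),"F",np.round(o['force'],2),"w",round(o['grip_width'],4),"q",np.round(o['qpos'],1)); return o,M
E
python3 - <<'E'
from h import *
st()
E
```

```text
t 1.0 tcp [0.1851 0.6231 0.2226] jawyaw 73.45 appr [ 0.  0. -1.] F [-0.13 -0.76  0.22] w 0.0868 q [-72.6  18.4  -4.   83.1   1.3  78.5  -3.3]
```

```bash
python3 -m pendant '{"xyz":[[0.028,-0.044,0],[0.028,-0.044,0],[0.028,-0.044,0],[0.028,-0.044,0],[0.028,-0.044,0],[0.028,-0.044,0],[0.028,-0.044,0]],"turn":[-0.124,-0.124,-0.124,-0.124,-0.124,-0.124,-0.124]}' 0; python3 -c "
from h import *
st()"
```

```text
time_s: 1.88
tool_pos: [0.3819, 0.3091, 0.2226]
tool_rot: [138.7, 89.7, 71.3]
force: [0.7, 0.0, -0.1]
grip_width: 0.0248
t 1.88 tcp [0.3819 0.3091 0.2226] jawyaw 22.63 appr [ 0.002  0.005 -1.   ] F [ 0.69  0.05 -0.1 ] w 0.0248 q [-54.8  -1.5  12.6 105.7   0.2  75.6 -19.6]
```

```bash
python3 -m pendant '{"xyz":[[0.0275,-0.0427,0],[0.0275,-0.0427,0],[0.0275,-0.0427,0],[0.0275,-0.0427,0],[0.0275,-0.0427,0],[0.0275,-0.0427,0],[0.0275,-0.0427,0],[0,0,0]],"turn":[-0.12,-0.12,-0.12,-0.12,-0.12,-0.12,-0.12,0]}' 0; python3 -c "
from h import *
st()"
```

```text
time_s: 2.88
tool_pos: [0.5812, -0.0052, 0.2255]
tool_rot: [123.4, 89.2, 5.8]
force: [0.0, 1.3, 0.2]
grip_width: 0.0004
t 2.88 tcp [ 0.5812 -0.0052  0.2255] jawyaw -27.54 appr [ 0.013  0.001 -1.   ] F [0.04 1.28 0.15] w 0.0004 q [-32.5  10.1  34.5  94.9  -6.   76.1 -24.6]
```

```bash
python3 -m pendant '{"xyz":[[-0.0065,0.0155,-0.04],[0,0,-0.04],[0,0,-0.04],[0,0,-0.035],[0,0,0]],"turn":[0.032,0,0,0,0]}' 0; python3 -c "
from h import *
st(); save('top','pics/top1.png'); save('scene','pics/scene1.png')
im=cv2.imread('pics/scene1.png'); cv2.imwrite('pics/scz1.png',cv2.resize(im[120:260,160:340],None,fx=4,fy=4,interpolation=cv2.INTER_CUBIC))"
```

```text
time_s: 3.5
tool_pos: [0.5735, 0.0162, 0.0677]
tool_rot: [138.8, 89.1, 23.6]
force: [0.6, -0.2, 0.6]
grip_width: 0.0005
t 3.5 tcp [0.5735 0.0162 0.0677] jawyaw -25.22 appr [ 0.015  0.007 -1.   ] F [ 0.64 -0.22  0.56] w 0.0005 q [-31.6  17.4  32.  106.1 -11.2  58.6 -20.3]
```

View pics/scz1.png

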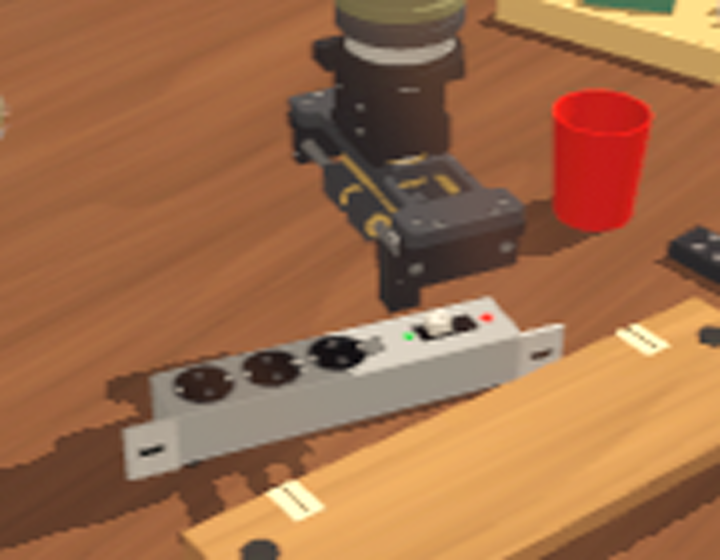

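The picture shows the shut fingertips above the strip, just on the green-dot side of the grip (tip near (400,300), grip near (437,322)). I'll back off slightly and go down.

```bash
python3 -m pendant '{"xyz":[[0.0015,-0.005,0],[0,0,-0.012],[0,0,-0.008],[0,0,0]],"turn":[0,0,0,0]}' 0; python3 -c "
from h import *
st()"
```

```text
time_s: 4.1
tool_pos: [0.5813, 0.0111, 0.0542]
tool_rot: [133.2, 88.3, 18.0]
force: [-0.5, -0.5, 0.9]
grip_width: 0.0005
t 4.1 tcp [0.5813 0.0111 0.0542] jawyaw -25.23 appr [ 0.029  0.009 -1.   ] F [-0.53 -0.52  0.9 ] w 0.0005 q [-30.6  18.8  31.8 106.3 -12.4  56.5 -18.8]
```

```bash
python3 -m pendant '{"xyz":[[-0.0065,-0.001,-0.004],[0,0,-0.004]],"turn":[0,0]}' 0; python3 -c "
from h import *
st()"
```

```text
time_s: 4.35
tool_pos: [0.5743, 0.01, 0.0459]
tool_rot: [133.2, 88.3, 18.0]
force: [-0.9, 0.1, -0.0]
grip_width: 0.0005
t 4.35 tcp [0.5743 0.01   0.0459] jawyaw -25.23 appr [ 0.029  0.009 -1.   ] F [-0.93  0.08 -0.  ] w 0.0005 q [-30.7  18.6  31.7 107.7 -12.4  55.3 -18.7]
```

```bash
python3 -m pendant '{"xyz":[[0.0026,0.0054,0],[0.0026,0.0054,0],[0.0026,0.0054,0],[0.0022,0.0045,0]],"turn":[0,0,0,0]}' 0; python3 -c "
from h import *
o,M=st(); d=o['tool_pos'][:2]-[.5582,-.0239]; print(d@[.9012,-.4333],d@[.4333,.9012])"
```

```text
time_s: 4.85
tool_pos: [0.5848, 0.0319, 0.0458]
tool_rot: [132.6, 88.3, 17.4]
force: [-0.7, -1.0, 0.1]
grip_width: 0.0004
t 4.85 tcp [0.5848 0.0319 0.0458] jawyaw -25.23 appr [ 0.029  0.009 -1.   ] F [-0.71 -1.    0.11] w 0.0004 q [-31.9  19.9  31.1 106.1 -12.8  55.7 -20.6]
-0.00015091611977140847 0.06178633746790231
```

```bash
python3 -m pendant '{"xyz":[[0.0013,0.0027,0],[0.0013,0.0027,0],[0.0006,0.0013,0],[0,0,0]],"turn":[0,0,0,0]}' 0; python3 -c "
from h import *
o,M=st(); d=o['tool_pos'][:2]-[.5582,-.0239]; print(d@[.9012,-.4333],d@[.4333,.9012])
save('top','pics/top2.png'); save('scene','pics/scene2.png')
im=cv2.imread('pics/scene2.png'); cv2.imwrite('pics/scz2.png',cv2.resize(im[170:270,180:330],None,fx=5,fy=5,interpolation=cv2.INTER_CUBIC))"
```

```text
time_s: 5.35
tool_pos: [0.5881, 0.0385, 0.0457]
tool_rot: [131.1, 88.3, 15.9]
force: [-0.8, -1.7, -0.2]
grip_width: 0.0002
t 5.35 tcp [0.5881 0.0385 0.0457] jawyaw -25.23 appr [ 0.028  0.008 -1.   ] F [-0.79 -1.75 -0.24] w 0.0002 q [-32.3  20.3  30.9 105.5 -12.9  55.9 -21.2]
-9.246387456448425e-05 0.06922071077805259
```

View pics/scz2.png

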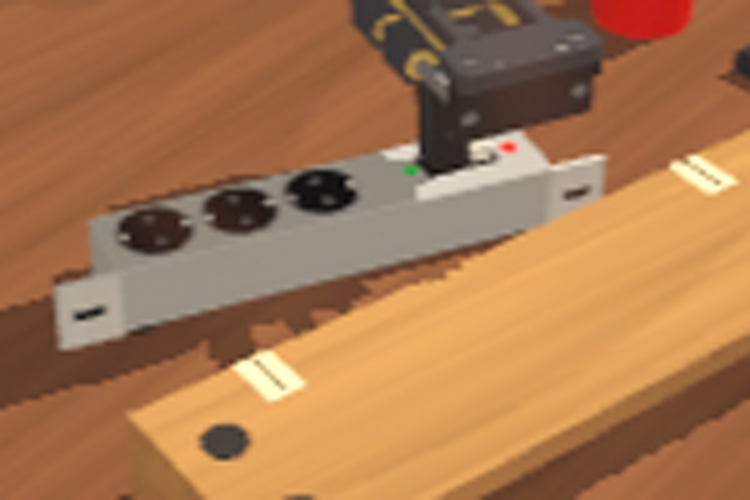

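The grip (480,153) is now next to the red dot (508,147). I'll push a little further to be sure it is at the stop, then back off, lift and check.

```bash
python3 -m pendant '{"xyz":[[0.0013,0.0027,0],[0.001,0.002,0],[0.0004,0.001,0],[0,0,0]],"turn":[0,0,0,0]}' 0; python3 -c "
from h import *
o,M=st(); d=o['tool_pos'][:2]-[.5582,-.0239]; print(d@[.9012,-.4333],d@[.4333,.9012])"
python3 -m pendant '{"xyz":[[-0.003,-0.006,0],[-0.003,-0.006,0.01],[-0.015,-0.03,0.05],[-0.015,-0.03,0.05],[0,0,0]],"turn":[0,0,0,0,0]}' 0;  python3 -c "
from h import *
st()
save('top','pics/top3.png'); save('scene','pics/scene3.png')
im=cv2.imread('pics/scene3.png'); cv2.imwrite('pics/scz3.png',cv2.resize(im[170:270,180:330],None,fx=5,fy=5,interpolation=cv2.INTER_CUBIC))
im=cv2.imread('pics/top3.png'); cv2.imwrite('pics/topz3.png',cv2.resize(im[80:240,170:370],None,fx=4,fy=4,interpolation=cv2.INTER_CUBIC)[:600])"
```

```text
time_s: 5.95
tool_pos: [0.5906, 0.0431, 0.0457]
tool_rot: [129.0, 88.4, 13.8]
force: [-0.9, -1.2, 0.8]
grip_width: 0.0003
t 5.95 tcp [0.5906 0.0431 0.0457] jawyaw -25.29 appr [ 0.027  0.007 -1.   ] F [-0.93 -1.23  0.82] w 0.0003 q [-32.6  20.7  30.8 105.1 -12.9  56.1 -21.8]
0.0001462430396133939 0.07441102904223555
time_s: 6.58
tool_pos: [0.5539, -0.0297, 0.1607]
tool_rot: [132.1, 88.2, 16.9]
force: [0.0, 0.6, -0.8]
grip_width: 0.0007
t 6.58 tcp [ 0.5539 -0.0297  0.1607] jawyaw -25.22 appr [ 0.031  0.009 -0.999] F [ 0.05  0.6  -0.81] w 0.0007 q [-31.4   8.4  35.1 104.2  -5.9  67.3 -19.6]
```

View pics/scz3.png

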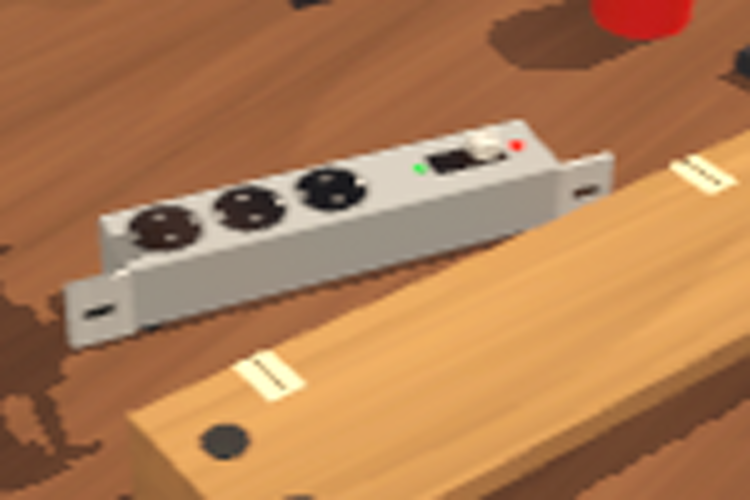

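View pics/topz3.png

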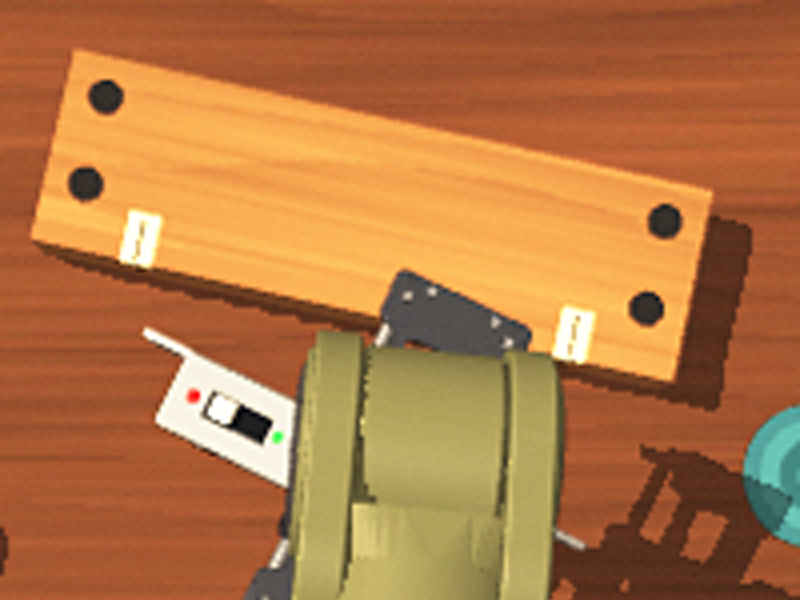

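The switch now sits at the red end in both views (top zoom: grip (222,409), red dot (193,396)). The strip slid a few mm along its length, so I'll refit its pose.

Run:
```python
from h import *
q=zz([(184,356),(155,423),(145,329),(584,548)])
qp=[(.025,.12,.042),(-.025,.12,.042),(.025,.15,.04),(.025,-.15,.04)]
v,e,W=fit("top",q,qp,[.56,-.022,-.4]); print("strip",v.round(4),np.degrees(v[2]),e)
# scene refit of both images from zoom x5 scz3 (off 180,170)
z5=lambda p: zz(p,180,170,5)
q2=z5([(523,121),(558,163),(100,215),(132,268),(66,290),(613,152)])
qp2=[(-.025,.12,.042),(.025,.12,.042),(-.025,-.12,.042),(.025,-.12,.042),(.025,-.15,.04),(.025,.15,.04)]
v2,e2,W=fit("scene",q2,qp2,[.56,-.022,-.4]); print("strip(scene)",v2.round(4),np.degrees(v2[2]),e2)
s=zz([(103,272),(185,239),(755,124),(618,38),(228,402)],180,185,4)
print(fit("scene",s[[0,2,3,4]],[(-.06,-.2,.052),(.06,.2,.052),(-.06,.2,.052),(.06,-.2,.052)],[.72,-.03,-.2])[:2])
for c in("top","scene"):
  for n in("strip","stand"): print(c,n,[(round(d['score'],2),toworld(c,d['at']).round(4)) for d in pinpoint(c,n)[:2]])
```

```text
strip [ 0.5593 -0.0186 -0.4594] -26.32061594520914 1.0191394592046379
strip(scene) [ 0.5617 -0.0168 -0.4465] -25.58403979714485 1.2333416782991264
(array([ 0.71855265, -0.03229801, -0.21778881]), np.float64(0.5625178902506036))
top strip []
top stand [(0.62, array([ 0.723 , -0.0332,  0.0032]))]
scene strip [(0.86, array([ 0.5631, -0.0181, -0.0025]))]
scene stand [(0.65, array([ 0.7202, -0.0337, -0.0009]))]
```

```bash
python3 -m pendant '{"xyz":[[0.0066,0.012,0],[0,0,-0.02],[0,0,-0.02],[0,0,-0.01],[0,0,-0.01],[0,0,0],[0,0,0],[0,0,0],[0,0,0],[0,0,0]],"turn":[-0.012,0,0,0,0,0,0,0,0,0]}' 1; python3 -c "
from h import *
st()"
```

```text
time_s: 8.12
tool_pos: [0.5602, -0.0064, 0.0906]
tool_rot: [137.3, 88.9, 22.0]
force: [0.3, 0.9, -1.3]
grip_width: 0.0853
t 8.12 tcp [ 0.5602 -0.0064  0.0906] jawyaw -25.28 appr [ 0.018  0.007 -1.   ] F [ 0.26  0.91 -1.26] w 0.0853 q [-31.4  14.1  33.6 107.   -9.4  60.4 -19.3]
```

```bash
python3 -m pendant '{"xyz":[[0,-0.011,-0.01],[0,0,-0.025],[0,0,-0.02],[0,0,-0.015],[0,0,0]],"turn":[-0.01,0,0,0,0]}' 1; python3 -c "
from h import *
st()"
```

```text
time_s: 8.75
tool_pos: [0.5596, -0.0214, 0.0171]
tool_rot: [133.5, 88.9, 17.4]
force: [0.0, 0.1, 0.2]
grip_width: 0.0874
t 8.75 tcp [ 0.5596 -0.0214  0.0171] jawyaw -26.09 appr [ 0.018  0.006 -1.   ] F [0.04 0.07 0.16] w 0.0874 q [-28.4  20.   32.5 110.2 -13.9  52.5 -15.2]
```

```bash
python3 -m pendant '{"xyz":[[0,0.002,-0.005],[0,0,0],[0,0,0],[0,0,0],[0,0,0],[0,0,0],[0,0,0]],"turn":[0,0,0,0,0,0,0]}' 0 15; python3 -c "
from h import *
st()"
```

```text
time_s: 9.62
tool_pos: [0.5609, -0.0192, 0.0136]
tool_rot: [133.1, 88.7, 17.1]
force: [-0.4, -0.1, 0.0]
grip_width: 0.0498
t 9.62 tcp [ 0.5609 -0.0192  0.0136] jawyaw -26.08 appr [ 0.021  0.006 -1.   ] F [-0.44 -0.07  0.03] w 0.0498 q [-28.4  20.3  32.4 110.3 -14.2  52.  -15.2]
```

```bash
python3 -m pendant '{"xyz":[[0.002,0.001,0],[0.004,0.001,0],[0.006,0.001,0],[0.007,0.001,0],[0.007,0.001,0]],"turn":[0.05,0.06,0.06,0.05,0.017]}' 0 15; python3 -c "
from h import *
st()"
```

```text
time_s: 10.25
tool_pos: [0.5854, -0.0154, 0.0136]
tool_rot: [139.8, 88.9, 37.5]
force: [-3.2, -1.4, 3.0]
grip_width: 0.0501
t 10.25 tcp [ 0.5854 -0.0154  0.0136] jawyaw -12.3 appr [ 0.015  0.011 -1.   ] F [-3.23 -1.38  3.01] w 0.0501 q [-25.2  22.8  29.1 106.4 -14.4  53.4  -1.8]
```

```bash
python3 -m pendant '{"xyz":[[0.006,0.001,0],[0.006,0.001,0],[0.006,0.001,0],[0.005,0.001,0],[0,0,0]],"turn":[-0.003,0,0,0,0]}' 0 15; python3 -c "
from h import *
st()
save('top','pics/top4.png'); save('scene','pics/scene4.png')
im=cv2.imread('pics/scene4.png'); cv2.imwrite('pics/scz4.png',cv2.resize(im[170:270,180:340],None,fx=5,fy=5,interpolation=cv2.INTER_CUBIC))
im=cv2.imread('pics/top4.png'); cv2.imwrite('pics/topz4.png',cv2.resize(im[80:230,170:370],None,fx=4,fy=4,interpolation=cv2.INTER_CUBIC))"
```

```text
time_s: 10.88
tool_pos: [0.61, -0.0114, 0.0137]
tool_rot: [139.2, 89.0, 36.6]
force: [-0.4, 0.1, 0.3]
grip_width: 0.05
t 10.88 tcp [ 0.61   -0.0114  0.0137] jawyaw -12.54 appr [ 0.014  0.011 -1.   ] F [-0.45  0.09  0.27] w 0.05 q [-24.6  25.5  28.7 102.8 -15.5  54.7  -1.9]
```

View pics/scz4.png

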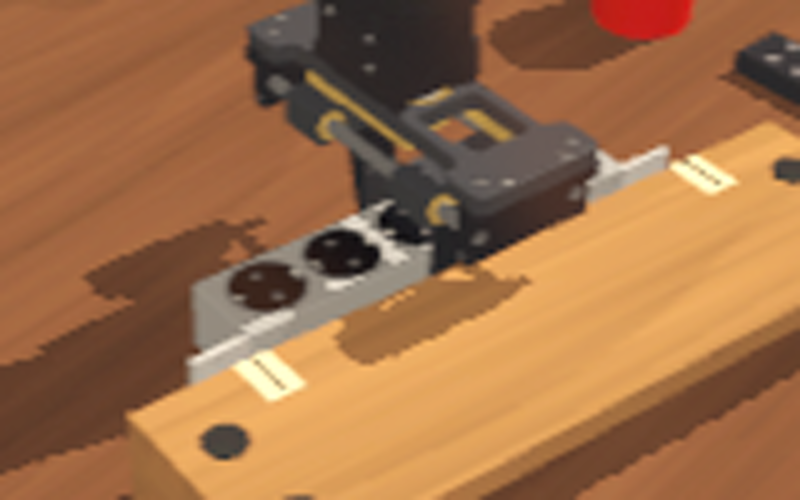

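View pics/topz4.png

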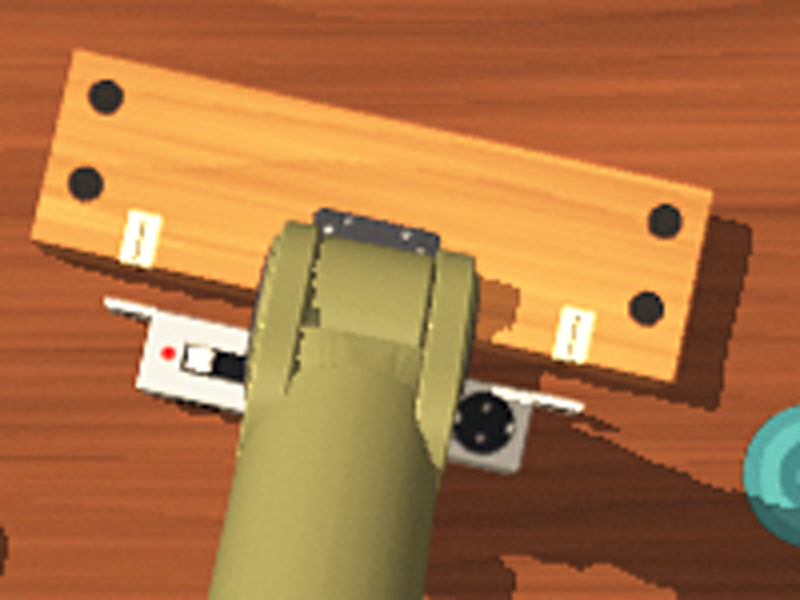

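The strip is now roughly parallel to the panel, about 25 mm from it, with its tab ends at (105,299) and (583,408) in the top zoom and the switch still at the red end. I'll fit the along-panel offset.

Run:
```python
from h import *
vs=np.array([.7184,-.0357,-.218]); c,s=np.cos(vs[2]),np.sin(vs[2]); R=np.array([[c,s],[-s,c]])
q=zz([(137,388),(104,298),(583,407),(519,473)])
qp=[(-.025,.12,.042),(.025,.15,.04),(.025,-.15,.04),(-.025,-.12,.042)]
v,e,W=fit("top",q,qp,[.61,-.012,-.22]); print("strip",v.round(4),np.degrees(v[2]),e,"in stand",R@(v[:2]-vs[:2]))
# tabs vs tape ticks, mid tape along y
t=zz([(141,240),(573,335)]); T=np.array([ray("top",p,.052)[:2] for p in t]); print("tapes in stand",(R@(T-vs[:2]).T).T)
vs=np.array([.71855,-.0323,-.2178])
z5=lambda p: zz(p,180,170,5)
q2=z5([(192,290),(188,363),(668,148)])
qp2=[(-.025,-.12,.042),(.025,-.15,.04),(.025,.15,.04)]
v2,e2,W=fit("scene",q2,qp2,[.61,-.012,-.22]); print("scene",v2.round(4),np.degrees(v2[2]),e2,"in stand",R@(v2[:2]-vs[:2]))
print([(round(d['score'],2),R@(toworld("scene",d['at'])[:2]-vs[:2])) for d in pinpoint("scene","strip")[:2]])
```

```text
strip [ 0.6109 -0.0125 -0.2213] -12.680659753129635 0.5222784223627173 in stand [-0.10996471 -0.00060346]
tapes in stand [[-0.04634148  0.13504413]
 [-0.04592593 -0.13419519]]
scene [ 0.612  -0.0117 -0.2159] -12.37011163234021 1.1281811183815478 in stand [-0.10849062 -0.00294676]
[(0.88, array([-0.10822849, -0.00282499]))]
```

```bash
python3 -m pendant '{"xyz":[[0.0002,0.0018,0],[0,0,0]],"turn":[0,0]}' 0 15;python3 -m pendant '{"xyz":[[0,0,0],[0,0,0],[0,0,0]],"turn":[0,0,0]}' 0.68 15; python3 -c "
from h import *
st()"
```

```text
time_s: 11.28
tool_pos: [0.6101, -0.0103, 0.0137]
tool_rot: [135.7, 89.0, 33.2]
force: [0.1, 0.1, -1.3]
grip_width: 0.0502
time_s: 11.65
tool_pos: [0.6102, -0.0092, 0.0139]
tool_rot: [138.6, 88.9, 36.1]
force: [0.0, -0.1, 0.1]
grip_width: 0.0586
t 11.65 tcp [ 0.6102 -0.0092  0.0139] jawyaw -12.55 appr [ 0.015  0.011 -1.   ] F [ 0.05 -0.08  0.06] w 0.0586 q [-24.8  25.4  28.7 102.9 -15.5  54.6  -2.1]
```

```bash
python3 -m pendant '{"xyz":[[0,0,0.015],[0,0,0.03],[0,0,0.03],[0,0,0.01],[0,0,0]],"turn":[0,0,0,0,0]}' 0.68 15; python3 -m pendant '{"xyz":[[-0.0065,0.0014,0],[-0.0065,0.0014,0],[-0.0065,0.0014,0],[-0.0065,0.0014,0],[-0.0065,0.0014,0],[-0.0065,0.0014,0],[-0.0065,0.0014,0],[-0.0065,0.0014,0],[-0.0065,0.0014,0],[0,0,0]],"turn":[0.174,0.174,0.174,0.174,0.174,0.174,0.174,0.174,0.174,0]}' 0.6 15; python3 -c "
from h import *
st()"
```

```text
time_s: 12.28
tool_pos: [0.6104, -0.0093, 0.1042]
tool_rot: [136.8, 88.8, 34.2]
force: [0.3, 1.1, -0.2]
grip_width: 0.0595
time_s: 13.52
tool_pos: [0.5415, 0.0037, 0.0913]
tool_rot: [179.5, 88.5, 169.6]
force: [0.3, 0.0, 0.2]
grip_width: 0.0524
t 13.53 tcp [0.5415 0.0037 0.0913] jawyaw 80.04 appr [-0.026  0.005 -1.   ] F [0.26 0.04 0.17] w 0.0524 q [-18.6  12.5  17.5 106.9  -4.6  62.7  80.8]
```

```bash
python3 -m pendant '{"xyz":[[0,0,-0.02],[0,0,-0.025],[0,0,-0.02],[0,0,-0.008],[0,0,0]],"turn":[-0.044,0,0,0,0]}' 0.6 15; python3 -c "
from h import *
st()
save('top','pics/top5.png'); save('scene','pics/scene5.png')
im=cv2.imread('pics/scene5.png'); cv2.imwrite('pics/scz5.png',cv2.resize(im[150:270,180:340],None,fx=5,fy=5,interpolation=cv2.INTER_CUBIC))
im=cv2.imread('pics/top5.png'); cv2.imwrite('pics/topz5.png',cv2.resize(im[80:230,170:370],None,fx=4,fy=4,interpolation=cv2.INTER_CUBIC))"
```

```text
time_s: 14.15
tool_pos: [0.5412, 0.0031, 0.0142]
tool_rot: [-177.7, 88.4, 168.8]
force: [0.2, 0.5, -0.2]
grip_width: 0.0522
t 14.15 tcp [0.5412 0.0031 0.0142] jawyaw 76.51 appr [-0.028  0.006 -1.   ] F [ 0.16  0.52 -0.19] w 0.0522 q [-18.   18.3  17.3 110.1  -7.1  54.2  79.3]
```

View pics/scz5.png

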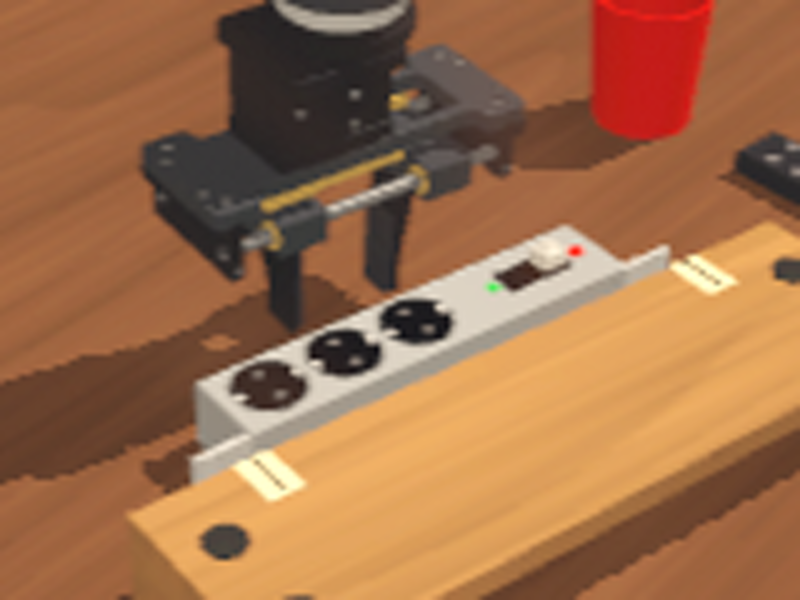

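View pics/topz5.png

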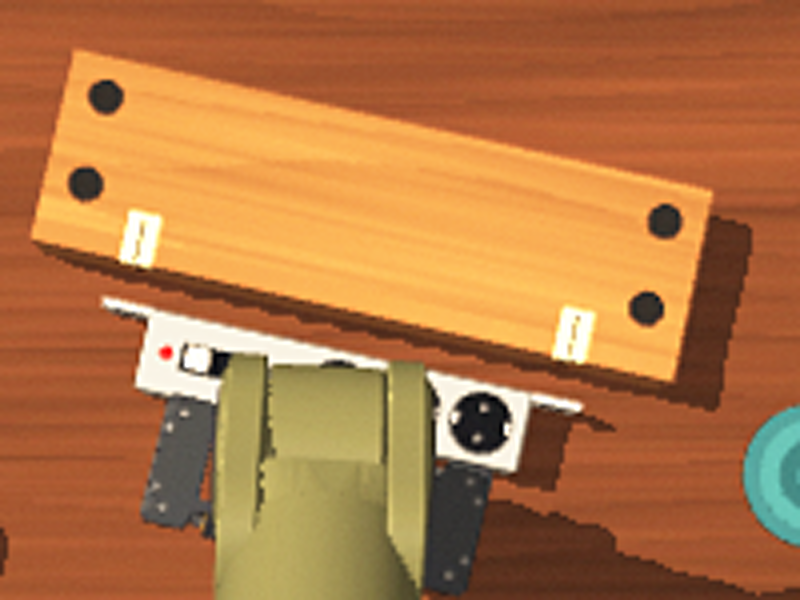

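The gripper stands in front of the strip with both fingers facing its front, and the strip is unobstructed. I'll refit the strip before pushing.

Run:
```python
from h import *
vs=np.array([.7184,-.0357,-.218]); c,s=np.cos(vs[2]),np.sin(vs[2]); R=np.array([[c,s],[-s,c]])
q=zz([(136,387),(101,298),(582,407),(517,472),(529,396),(150,317)])
qp=[(-.025,.12,.042),(.025,.15,.04),(.025,-.15,.04),(-.025,-.12,.042),(.025,-.12,.042),(.025,.12,.042)]
v,e,W=fit("top",q,qp,[.61,-.012,-.22]); print("strip",v.round(4),np.degrees(v[2]),e,"in stand",R@(v[:2]-vs[:2]))
vs2=np.array([.71855,-.0323,-.2178])
z5=lambda p: zz(p,180,150,5)
q2=z5([(197,387),(191,461),(668,247),(569,226),(623,258),(250,437)])
qp2=[(-.025,-.12,.042),(.025,-.15,.04),(.025,.15,.04),(-.025,.12,.042),(.025,.12,.042),(.025,-.12,.042)]
v2,e2,W=fit("scene",q2,qp2,[.61,-.012,-.22]); print("scene",v2.round(4),np.degrees(v2[2]),e2,"in stand",R@(v2[:2]-vs2[:2]))
for c,vv in(("scene",vs2),("top",vs)): print([(round(d['score'],2),R@(toworld(c,d['at'])[:2]-vv[:2])) for d in pinpoint(c,"strip")[:1]])
```

```text
strip [ 0.6101 -0.0108 -0.2164] -12.396453717910939 1.5432877065998412 in stand [-0.11112765  0.00092004]
scene [ 0.6116 -0.0094 -0.2119] -12.143598764424603 1.1568174866957577 in stand [-0.10937306 -0.00079754]
[(0.82, array([-0.10847055, -0.00372798]))]
[(0.57, array([-0.10814081,  0.00244091]))]
```

```bash
python3 -m pendant '{"xyz":[[0.0098,-0.0022,0],[0.0098,-0.0022,0],[0.0049,-0.0011,0],[0.0049,-0.0011,0],[0.0049,-0.0011,0],[0.0049,-0.0011,0],[0.0049,-0.0011,0]],"turn":[0.017,0,0,0,0,0,0]}' 0.6 15; python3 -c "
from h import *
o,M=st(); d=o['tool_pos'][:2]-[.7184,-.0345]; print(d@[.9763,-.2163],d@[.2163,.9763])"
```

```text
time_s: 15.22
tool_pos: [0.5884, -0.0066, 0.0167]
tool_rot: [178.2, 88.4, 165.8]
force: [-2.6, 0.4, 2.9]
grip_width: 0.0522
t 15.22 tcp [ 0.5884 -0.0066  0.0167] jawyaw 77.61 appr [-0.028  0.007 -1.   ] F [-2.64  0.36  2.92] w 0.0522 q [-16.   23.1  17.2 103.3  -8.5  56.4  82.4]
-0.13300013086967435 -0.0008504172869056004
```

```bash
python3 -m pendant '{"xyz":[[0.0029,-0.0006,-0.001],[0.0029,-0.0006,0],[0.002,-0.0004,0]],"turn":[0,0,0]}' 0.6 15; python3 -c "
from h import *
o,M=st(); d=o['tool_pos'][:2]-[.7184,-.0345]; print(d@[.9763,-.2163],d@[.2163,.9763])
save('top','pics/top6.png'); save('scene','pics/scene6.png')
im=cv2.imread('pics/scene6.png'); cv2.imwrite('pics/scz6.png',cv2.resize(im[150:270,180:340],None,fx=5,fy=5,interpolation=cv2.INTER_CUBIC))
im=cv2.imread('pics/top6.png'); cv2.imwrite('pics/topz6.png',cv2.resize(im[80:230,170:370],None,fx=4,fy=4,interpolation=cv2.INTER_CUBIC))"
```

```text
time_s: 15.6
tool_pos: [0.5964, -0.0083, 0.0154]
tool_rot: [178.6, 88.3, 166.2]
force: [-3.4, 0.6, 2.5]
grip_width: 0.0524
t 15.6 tcp [ 0.5964 -0.0083  0.0154] jawyaw 77.61 appr [-0.028  0.007 -1.   ] F [-3.45  0.64  2.46] w 0.0524 q [-15.6  24.1  17.1 102.1  -8.7  56.7  82.7]
-0.1247644290507681 -0.0007796157239514561
```

View pics/topz6.png

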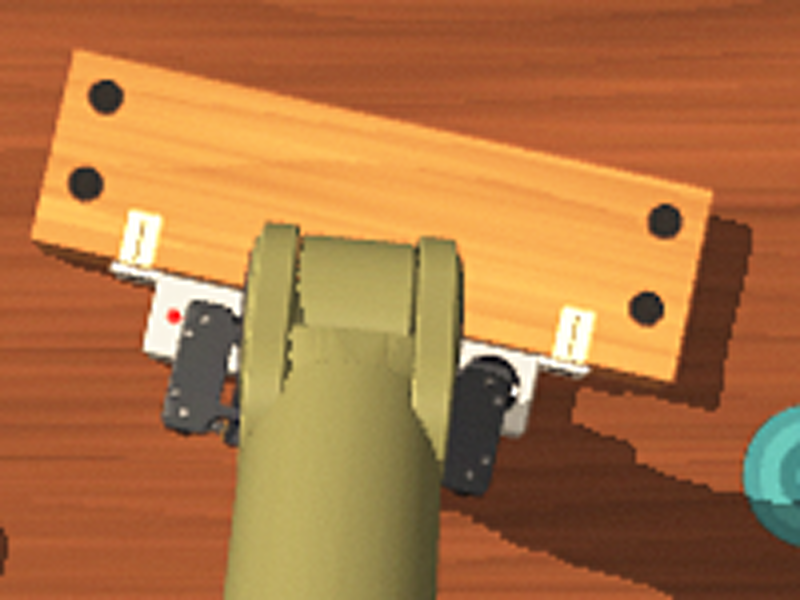

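View pics/scz6.png

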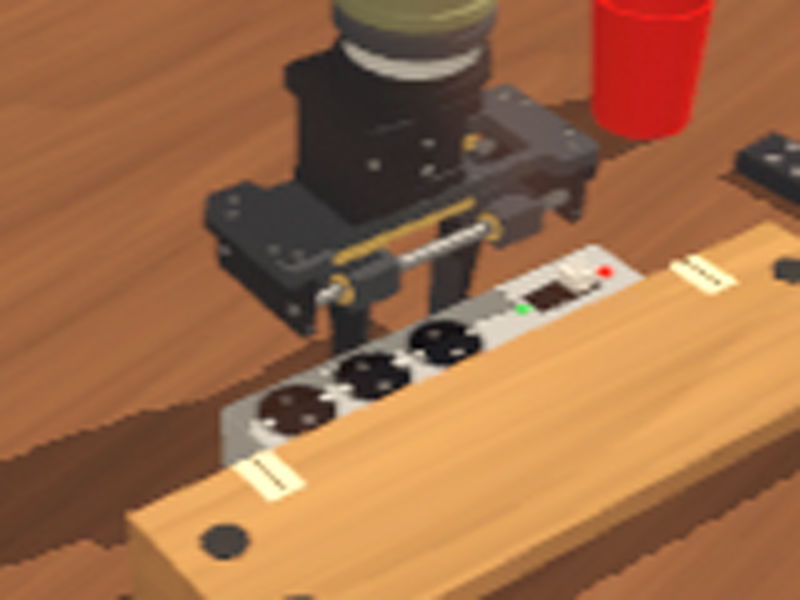

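Nearly there: tab ends at (111,266) and (588,370) line up symmetrically around the tapes, and the switch is still at red. I'll check centring numerically before closing the last few mm.

```bash
python3 - <<'E'
from h import *
vs=np.array([.7184,-.0357,-.218]); c,s=np.cos(vs[2]),np.sin(vs[2]); R=np.array([[c,s],[-s,c]])
q=zz([(110,265),(589,371),(143,355),(525,437)])
qp=[(.025,.15,.04),(.025,-.15,.04),(-.025,.12,.042),(-.025,-.12,.042)]
v,e,W=fit("top",q,qp,[.61,-.012,-.22]); print("strip",v.round(4),np.degrees(v[2]),e,"in stand",R@(v[:2]-vs[:2]))
vs2=np.array([.71855,-.0323,-.2178])
z5=lambda p: zz(p,180,150,5)
q2=z5([(222,411),(597,245)])
qp2=[(-.025,-.12,.042),(-.025,.12,.042)]
v2,e2,W=fit("scene",q2,qp2,[.61,-.012,-.22]); print("scene",v2.round(4),np.degrees(v2[2]),e2,"in stand",R@(v2[:2]-vs2[:2]))
for c,vv in(("scene",vs2),("top",vs)): print([(round(d['score'],2),R@(toworld(c,d['at'])[:2]-vv[:2])) for d in pinpoint(c,"strip")[:1]])
E
python3 -m pendant '{"xyz":[[0.002,-0.0004,0],[0.001,-0.0002,0]],"turn":[0,0]}' 0.6 15; python3 -c "
from h import *
o,M=st(); d=o['tool_pos'][:2]-[.7184,-.0345]; print(d@[.9763,-.2163],d@[.2163,.9763])"
```

```text
strip [ 0.6321 -0.0162 -0.2149] -12.310360410057573 0.4407308152524365 in stand [-0.08844861  0.0003676 ]
scene [ 0.638  -0.0157 -0.2123] -12.165124058930433 0.13105581163372904 in stand [-0.08227476 -0.00122641]
[(0.82, array([-0.08782644,  0.00058933]))]
[]
time_s: 16.05
tool_pos: [0.5975, -0.0084, 0.0153]
tool_rot: [178.6, 88.1, 166.2]
force: [-5.5, 0.1, 3.8]
grip_width: 0.0523
t 16.05 tcp [ 0.5975 -0.0084  0.0153] jawyaw 77.59 appr [-0.032  0.008 -0.999] F [-5.55  0.09  3.76] w 0.0523 q [-15.5  24.4  17.1 101.7  -8.9  57.   82.8]
-0.1236874721307024 -0.0006202407731885098
```

```bash
python3 -m pendant '{"xyz":[[0.002,-0.0004,0.0008],[0.002,-0.0004,0.0005]],"turn":[0,0]}' 0.6 15; python3 -c "
from h import *
o,M=st(); d=o['tool_pos'][:2]-[.7184,-.0345]; print(d@[.9763,-.2163],d@[.2163,.9763])"
```

```text
time_s: 16.3
tool_pos: [0.5973, -0.0083, 0.0154]
tool_rot: [179.7, 87.6, 167.2]
force: [-6.1, 1.9, 4.0]
grip_width: 0.0521
t 16.3 tcp [ 0.5973 -0.0083  0.0154] jawyaw 77.57 appr [-0.042  0.009 -0.999] F [-6.13  1.92  4.01] w 0.0521 q [-15.4  24.7  17.1 101.3  -9.   57.7  82.9]
-0.12385906709592245 -0.0006061248467248914
```

```bash
python3 -c "
from h import *
o,M=st()
save('top','pics/top7.png'); save('scene','pics/scene7.png')
im=cv2.imread('pics/scene7.png'); cv2.imwrite('pics/scz7.png',cv2.resize(im[150:270,180:340],None,fx=5,fy=5,interpolation=cv2.INTER_CUBIC))
im=cv2.imread('pics/top7.png'); cv2.imwrite('pics/topz7.png',cv2.resize(im[120:190,180:340],None,fx=5,fy=5,interpolation=cv2.INTER_CUBIC))
st()"
```

```text
t 16.3 tcp [ 0.5973 -0.0083  0.0154] jawyaw 77.57 appr [-0.042  0.009 -0.999] F [-6.13  1.92  4.01] w 0.0521 q [-15.4  24.7  17.1 101.3  -9.   57.7  82.9]
t 16.4 tcp [ 0.5973 -0.0083  0.0154] jawyaw 77.57 appr [-0.042  0.009 -0.999] F [-6.24  1.85  3.66] w 0.0519 q [-15.4  24.7  17.1 101.3  -9.   57.7  82.9]
```

View pics/topz7.png

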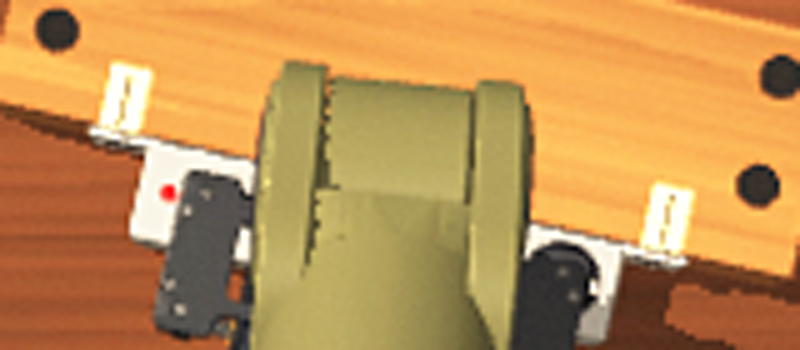

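View pics/scz7.png

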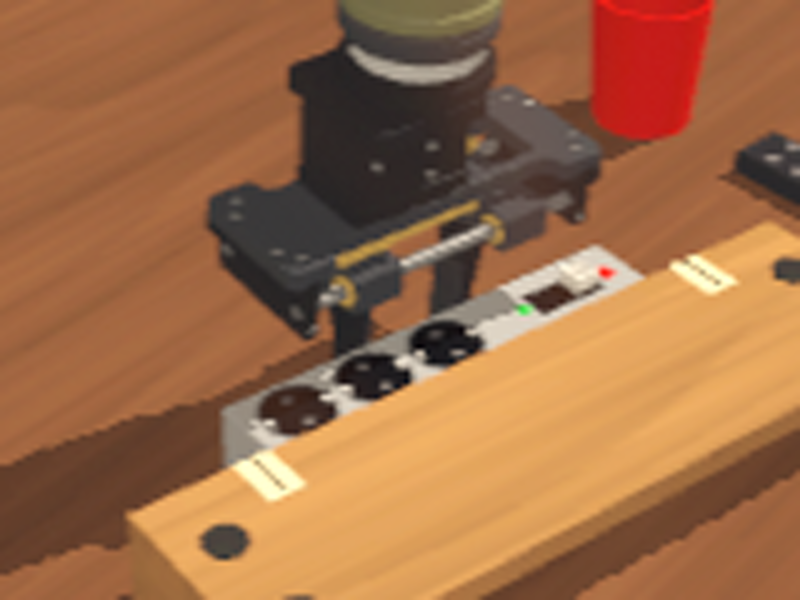

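```bash
python3 -m pendant '{"xyz":[[0.004,-0.0009,0.0015]],"turn":[0]}' 0.6 15; python3 -c "
from h import *
o,M=st(); d=o['tool_pos'][:2]-[.7184,-.0345]; print(d@[.9763,-.2163],d@[.2163,.9763], o['force'][:2]@[.9763,-.2163])"
```

```text
time_s: 16.52
tool_pos: [0.5972, -0.0083, 0.0156]
tool_rot: [-179.6, 87.0, 167.9]
force: [-10.9, 2.1, 0.6]
grip_width: 0.0522
t 16.52 tcp [ 0.5972 -0.0083  0.0156] jawyaw 77.57 appr [-0.05   0.011 -0.999] F [-10.93   2.06   0.59] w 0.0522 q [-15.3  25.   17.1 100.8  -9.1  58.4  83. ]
-0.12397661446306774 -0.0006117799228291445 -11.118678920283285
```

```bash
python3 -m pendant '{"xyz":[[0.0047,-0.001,0.0005]],"turn":[0]}' 0.6 15; python3 -c "
from h import *
for i in range(6):
    o=readout.get_obs(); print(round(o['time_s'],2),np.round(o['tool_pos'],4), np.round(o['force'],2), o['force'][:2]@[.9763,-.2163])
    read_camera('top'); read_camera('scene')
"
```

```text
time_s: 16.65
tool_pos: [0.597, -0.0082, 0.0154]
tool_rot: [-179.2, 86.4, 168.4]
force: [-14.5, 2.4, 10.7]
grip_width: 0.0521
16.65 [ 0.597  -0.0082  0.0154] [-14.47   2.37  10.73] -14.640522492832526
16.75 [ 0.597  -0.0083  0.0153] [-13.58   2.53   8.86] -13.80644792244329
16.85 [ 0.597  -0.0082  0.0153] [-13.83   2.28   7.38] -13.992397704278133
16.95 [ 0.597  -0.0082  0.0153] [-14.18   3.17   8.24] -14.533614086097062
17.05 [ 0.597  -0.0083  0.0153] [-13.12   2.21   8.6 ] -13.288894500847464
17.15 [ 0.597  -0.0082  0.0153] [-13.14   3.18   7.72] -13.519325736102981
```

```bash
python3 -m pendant '{"xyz":[[0.0043,-0.0009,0.002]],"turn":[0]}' 0.6 15; python3 -c "
from h import *
for i in range(6):
    o=readout.get_obs(); print(round(o['time_s'],2),np.round(o['tool_pos'],4), np.round(o['force'],2), o['force'][:2]@[.9763,-.2163])
    a=save('top','pics/top8.png'); b=save('scene','pics/scene8.png')
im=cv2.imread('pics/scene8.png'); cv2.imwrite('pics/scz8.png',cv2.resize(im[150:270,180:340],None,fx=5,fy=5,interpolation=cv2.INTER_CUBIC))
im=cv2.imread('pics/top8.png'); cv2.imwrite('pics/topz8.png',cv2.resize(im[80:230,170:370],None,fx=4,fy=4,interpolation=cv2.INTER_CUBIC))
"
```

```text
time_s: 17.38
tool_pos: [0.5967, -0.0082, 0.0157]
tool_rot: [-178.7, 85.9, 168.9]
force: [-9.2, 1.6, -3.3]
grip_width: 0.0525
17.38 [ 0.5967 -0.0082  0.0157] [-9.24  1.63 -3.32] -9.370776596590451
17.48 [ 0.5967 -0.0082  0.0156] [-10.33   1.99   1.1 ] -10.514679861183767
17.57 [ 0.5967 -0.0082  0.0156] [-9.7   2.9   2.14] -10.095119434119443
17.68 [ 0.5967 -0.0082  0.0156] [-9.15  2.07  1.05] -9.378101747651789
17.77 [ 0.5967 -0.0082  0.0156] [-8.98  1.86  0.61] -9.165517542359773
17.88 [ 0.5967 -0.0082  0.0156] [-9.81  1.9   1.55] -9.988808290529725
```

View pics/topz8.png

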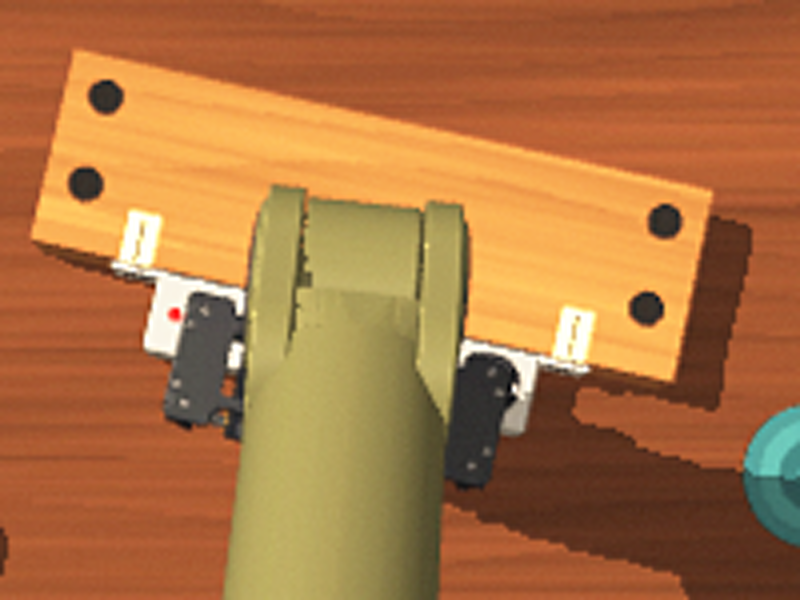

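View pics/scz8.png

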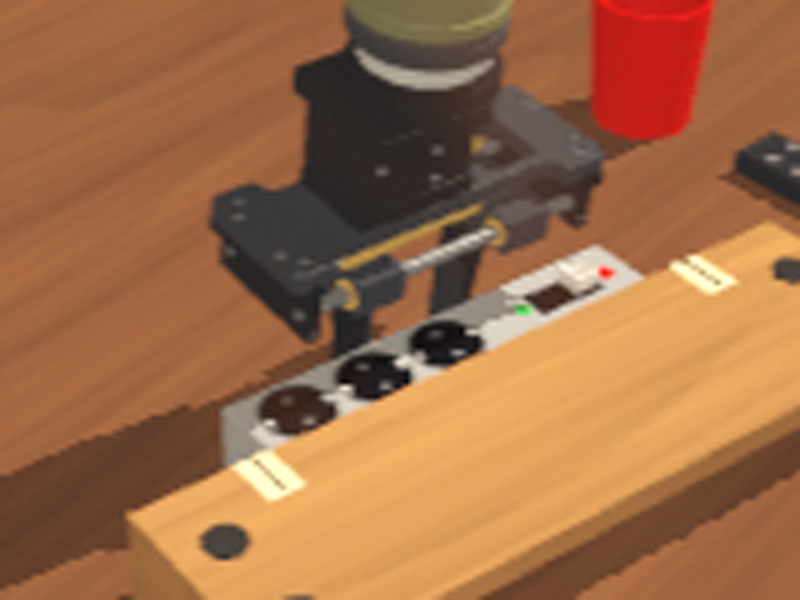

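The strip sits flush along the panel. Its tab ends are at (113,266) and (588,370), the switch is at red, and the push is about 9.7 N. One slightly stronger row should bring the panel close to 12 N.

```bash
python3 -m pendant '{"xyz":[[0.0056,-0.0012,0.0018]],"turn":[0]}' 0.6 15; python3 -c "
from h import *
for i in range(7):
    o=readout.get_obs(); print(round(o['time_s'],2),np.round(o['tool_pos'],4), np.round(o['force'],2), o['force'][:2]@[.9763,-.2163])
    read_camera('top'); read_camera('scene')
st()
for c in ('top','scene'):
  for n in ('strip','strip_back','panel','remote','dice_cup','coaster','vase'):
    print(c,n,[(round(d['score'],2),toworld(c,d['at']).round(4)) for d in pinpoint(c,n)[:1]])
"
```

```text
time_s: 18.1
tool_pos: [0.5965, -0.0082, 0.0157]
tool_rot: [-178.3, 85.1, 169.3]
force: [-14.0, 2.0, 4.7]
grip_width: 0.052
18.1 [ 0.5965 -0.0082  0.0157] [-14.01   1.98   4.69] -14.108920634189685
18.2 [ 0.5965 -0.0082  0.0157] [-13.03   2.52   4.35] -13.263030386259643
18.3 [ 0.5964 -0.0082  0.0157] [-13.14   3.5    3.75] -13.58483555485638
18.4 [ 0.5965 -0.0082  0.0157] [-13.35   2.74   3.9 ] -13.62926938685315
18.5 [ 0.5964 -0.0082  0.0156] [-12.91   2.25   3.44] -13.090284757684381
18.6 [ 0.5965 -0.0082  0.0157] [-12.38   2.54   3.99] -12.637670779678555
18.7 [ 0.5965 -0.0082  0.0157] [-11.87   1.74   3.58] -11.96722234614227
t 18.8 tcp [ 0.5965 -0.0082  0.0157] jawyaw 77.59 appr [-0.083  0.016 -0.996] F [-12.75   2.78   3.93] w 0.052 q [-14.8  26.3  17.   99.1  -9.5  60.8  83.4]
top strip []
top strip_back []
top panel []
top remote [(0.57, array([ 0.6938,  0.2844, -0.0038]))]
top dice_cup [(0.82, array([ 0.5475,  0.2939, -0.0006]))]
top coaster [(0.67, array([ 0.5612, -0.3152, -0.0017]))]
top vase [(0.7, array([ 0.4194, -0.2699,  0.0037]))]
scene strip [(0.76, array([ 0.6343, -0.0133, -0.0016]))]
scene strip_back [(0.77, array([ 6.527e-01, -2.480e-02, -2.000e-04]))]
scene panel []
scene remote [(0.94, array([ 0.6911,  0.2881, -0.0027]))]
scene dice_cup [(0.68, array([0.5391, 0.2969, 0.0047]))]
scene coaster [(0.84, array([ 0.5602, -0.3112, -0.0035]))]
scene vase [(0.97, array([ 0.4191, -0.266 , -0.0032]))]
```

```bash
python3 -c "
from h import *
o=readout.get_obs(); print(o['time_s'],o['force'])
print(sign_off())"
```

```text
19.5 [-12.34989536   2.88262044   3.74884196]
the job is handed in; nothing more can be done
None
```

I slid the switch to its red (off) end while the strip was still well away from the stand. Then I placed the strip square and centred in front of the panel and pressed it there with two fingers at the middle of its front. I handed the job in at about 19.5 s, still pressing.

- **Push:** the last readings showed a steady 12–14 N along the panel normal. About 4 N downward came with it, so the panel itself probably feels 8–13 N; I could not measure that directly.
- **Contact:** under 13 N the strip stayed put, so it must be against the panel. My last measured fit, taken as it reached the panel, put its back about 3 mm short of it. I put that down to calibration error, because the strip did not move in later pictures.
- **Position:** camera fits gave the middle within about 1 mm of centre between the tapes. The strip was about 0.2–0.3° off square, and the tool about 0.1°.
- **Switch:** in the last scene picture it was still at the red dot.
- **Bystanders:** the remote, dice cup, coaster and vase were found within about 4 mm of where they started, which is the detector's own error. The one exception was the remote in the first top view, where the detector mistook the stand for it.
- **Not confirmed:** the gripper leaned about 5° while pressing. In the last pass the networks did not find the strip, its back point or the panel in the top view, and missed the panel in the scene view too, so the final position rests on the earlier fits and the scene view.

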